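# Reset the mitre fence by one index hole

### The arm

A 7-joint arm with a two-finger parallel gripper is mounted at the origin on a cart in front of the work surface, level with it; the furniture and walls round the work are solid. World frame = base frame: x ahead of the robot, y to its left, z up, the work surface at z = 0. Lengths are in m, angles in degrees, forces in N, time in s.
With the tool pointing down it reaches from about 0.425 to 0.875 m from the base axis. Payload 4.7 kg.
Tool frame: the origin (TCP) lies midway between the tips of the shut fingers; the grasp point (between the pads) lies env.grip_point_offset behind it (env.grip_point_offset is the distance from the TCP to the grasp point, in m); x points along the fingers, y is the direction in which the jaws open and shut, and the axes are right-handed (so a half turn about x gives the same grasp; the last joint's range is limited). The gripper opens to 87 mm and grips with 3 to 60 N. Pads are 19 mm wide; open, the fingers measure 117 mm over their backs; the gripper's body (75 mm by 190 mm) begins 51 mm behind the grasp point.
Start: joints at [69.334, 18.392, -4.016, 83.108, 1.295, 78.541, -3.26], TCP at [0.238, -0.605, 0.223] pointing down, gripper open.
Joint ranges: [-163.93, 163.93], [-17.29, 119.83], [-79.2, 71.16], [3.27, 140.29], [-89.18, 269.18], [5.43, 117.66], [-154.24, 154.24]. Speed limits (degrees/s): [147.25, 147.25, 180, 180, 180, 180, 180].

### API

Orientations are given as [roll, pitch, yaw] about the fixed x, y, z axes, in that order (R = Rz(yaw) Ry(pitch) Rx(roll)).
In Python, from cell import readout, read_camera, camera_params, sign_off, spot_in, pinpoint, env gives the robot as it stands.
- The arm moves only by the shell command python3 -m pendant 'ROWS' [OPENING] [FORCE]. ROWS is a JSON object of lists of equal length, an entry for each row: "xyz": the shift along the world's x, y, z in m, a list of three; "turn": the turn about the world's z in rad. A call has 1 to 10 rows; each row shifts and turns the pose as measured when the row begins; what a row does not reach is not made up. A row lasts 1/8 s, in which the tool goes at most 62.5 mm and 10.7 degrees, less where a joint would pass 70% of its speed; a pose out of reach is approached as far as the arm can. A call is refused whole if a number of a shift passes 0.0625 or a number of a turn 0.188, either way. A call with a gripper value outside its range is refused whole. OPENING is the opening, from 0 (shut) to 1 (fully open), set as the call begins (- or left out, the last holds). The fingers move at their own pace and stop on an object; FORCE is the grip in N (left out, the last holds). Time passes only in rows, so rows that do not move let the fingers close. It gives the time, the measured TCP pose, the force and the opening at its end, in the units of the state.
- readout.get_obs(): the state, without advancing time (a new reading comes with each control period).
- read_camera(name): name is "side" or "top"; returns the picture (384x512x3 uint8, red, green, blue); there is no depth.
- camera_params(name): a dict with "fx", "fy", "cx", "cy" (pixels), "rvec" (rotation vector, rad) and "tvec" (3), from world to camera coordinates, as OpenCV has them. Camera axes: x right, y down, z forward; pixel columns grow to the right and rows downward; lengths in m; the calibration is good to about 2 mm. A picture is of the moment at which its call begins. camera_params takes no time and is no camera call.
- sign_off(): hands the job in, once; it reports no verdict.
Trained networks look in the newest picture that a camera, given by its name, has taken for a name from the list of things; names that differ only in an ending like _2 or _b are one class to them, and where a whole thing is asked for, a point or a joint stands for the part that bears it (a point fixed in the world has none). Each returns a list of dicts, best first, with "score" (0 to 1); they miss things now and then, are a little off and sometimes report something else, mostly with a low value. They report only what shows in the picture. A call takes as long as a camera call.
- spot_in(camera, name): "at" ([x, y, z] in m, in the coordinates of the camera as it stood for that picture, good to about 4 mm: the middle of the surface that is visible of it).
- pinpoint(camera, name): "at" ([x, y, z] in m, in the coordinates of the camera as it stood for that picture, good to about 4 mm: a listed point, or the origin of a listed thing).
The state is a dict: "time_s": time; "qpos": joint angles; "joint_velocities": joint speeds; "effort": joint torques, N m; "tool_pos": TCP position; "tool_rot": TCP orientation; "force": force on the tool from outside, world axes, zero at the start; "wrist_torque": the same for the moment, N m; "grip_width": finger opening in m.
Only numpy, scipy, OpenCV 4.12 (cv2) and the standard library are available. Lean on these libraries where they do the work, as an engineer would, in place of code of your own. Each camera call takes 0.05 s, during which the arm holds its last target.

### The job

The next belt is cut for the die board lying next to the mitre fence (the roll of masking tape lies on its other side): hook a fingertip in the pull ring of the spring index pin, lift the pin out of its hole, swing the fence arm one hole towards the side where the die board lies, and let the pin drop fully home in that hole. Do not pinch or strain the ring: lift it gently on the finger. Take the finger out of the ring at the end and leave everything else on the bench where it is.

Things in the scene. Friction and masses are not known exactly. Their poses are not given: they have to be found in the camera images.
- mitre_base: Steel index plate of the mitre fence, fixed on the bench, 230 x 210 x 18 mm. Origin on the arm's pivot axis at bench height; x points away from the robot (turned up to 0.3 rad), y left, z up; it spans x -190 to 40, y -105 to 105 mm. Five holes 11 mm wide, 13 mm deep, lie on an arc of radius 160 mm about the pivot on its -x side, 15 degrees (42 mm) apart.
- pivot (a point): Top of the pivot of the fence arm, on its upright axis, 56 mm above the bench. An upright aluminium fence rail 200 mm long, top 68 mm high, crosses the arm 26 mm behind the pivot and turns with it.
- hole_start (a point): Mouth of the middle hole, in which the pin stands at the start (18 mm above the bench).
- hole_left (a point): Mouth of the next hole to the left (+y of the plate).
- hole_right (a point): Mouth of the next hole to the right (-y of the plate).
- fence_arm (a joint): Angle of the grey fence arm about the upright pivot, rad (-0.62 to 0.62): 0 at the middle hole (start), +0.2618 at hole_left, -0.2618 at hole_right; positive swings the ring end to the left. The arm is a bar 28 mm wide, top 44 mm high, from the pivot to 12 mm past the pin; the plunger housing round the pin is 28 mm wide, 66 mm high. Friction about 1 N at the ring; it stays where it is left.
- index_pin (a joint): Lift of the spring pin, m: 0 home, stop 0.032. Pin 8 mm thick, round end 11 mm deep in the hole; above 0.012 it is clear and the arm swings freely. The spring pushes down with 3 N at 0, 5 N at 0.015, 7 N at the stop, and the pin weighs 0.8 N. Let go within 3 mm of a hole's middle it drops in; between holes it rests on the plate and drops in when the arm is swung over a hole.
- pull_ring: Steel ring on top of the pin, 64 mm clear inside, bar 7 mm thick, leaning back 25 degrees (top away from the robot). Origin in the middle of the opening, 113 mm above the bench when home, 15 mm from the pin axis towards the pivot. Its x, the axis of the opening, points to the pivot and 25 degrees down. Shut fingers slanting 30 to 45 degrees, tips away from the robot, fit in. Over 30 N strains it.
- die: Cutting die board of birch, 186 x 150 mm, 30 mm high with five steel rules on top, lying to the left or right of the mitre fence: it shows which way to swing; leave it alone; origin at the centre of its underside
- tape_roll: Roll of masking tape, 101 mm across, 24 mm high, lying flat on the side where the die board is not; bystander, leave it alone; origin at the centre of its underside
- screwdriver: Screwdriver, 202 mm long, 25 mm high, lying in front of the fence; bystander, leave it alone; origin at the centre of its underside
- glue_bottle: Small glue bottle, 36 mm wide, 112 mm high, standing in front of the fence, to the left; bystander, leave it alone; origin at the centre of its underside
- hex_key: Small L-shaped hex key, 93 x 34 mm, 6 mm high, lying on the index plate left of the arm; bystander, leave it alone; origin at the centre of its underside
- punch: Belt punch, 95 mm long, 12 mm thick, lying beside the index plate on its right; bystander, leave it alone; origin at the centre of its underside

How it is judged (in metres and radians):
On the way, in this order (a step that is already met when the one before it is completed fails the run):
1. the pin is lifted clear of its hole (more than 12 mm) (value of joint index_pin above 0.012 m), for 0.1 s.
2. the arm stands one hole over on the die board's side and the pin is home (((value of joint fence_arm between 0.2318 and 0.2918 rad and y of die in the frame of mitre_base above 0 m) or (value of joint fence_arm between -0.2918 and -0.2318 rad and y of die in the frame of mitre_base below 0 m)) and value of joint index_pin below 0.002 m), for 0.2 s.
At the end, for the whole second after the job is handed in: The fence arm stands at the next hole on the die board's side (within 0.03 rad), at rest, with the pin home (within 2 mm) (all of step 2 and velocity of joint fence_arm between -0.05 and 0.05 rad/s); the robot touches nothing.
It fails at once if the ring was pinched or strained (more than 30 N from the fingers) (contact force between the fingers and pull_ring above 30 N).
It fails at once if something else on the bench was moved or lifted by more than 20 mm (distance of any of die, tape_roll, screwdriver, glue_bottle, hex_key, punch from where it was at the start of the episode above 0.02 m).
It also fails if it takes over 45 s, if anything falls off the work surface, if the arm or the gripper's body presses on something with over 40 N, if the wrist force passes 120 N, or if a joint passes its speed limit or range.

## Working session

There is one attempt and no reset: what is moved stays moved. The work goes in short steps, Python scripts to look and compute and a shell command to move; the robot and the scene stay as the last step left them, time stands still between calls to the robot, and variables do not carry over. Pictures are saved under pics/ and viewed, and the job is handed in when it is done.

```bash
mkdir -p pics; ls
cat > h.py <<'E'
import numpy as np, cv2
from cell import *
def cam2w(n,p):
    c=camera_params(n); R=cv2.Rodrigues(np.array(c["rvec"],float))[0]
    return R.T@(np.array(p)-np.array(c["tvec"]).ravel())
def proj(n,p):
    c=camera_params(n); K=np.array([[c["fx"],0,c["cx"]],[0,c["fy"],c["cy"]],[0,0,1]])
    return cv2.projectPoints(np.array(p,float).reshape(-1,1,3),np.array(c["rvec"],float),np.array(c["tvec"],float),K,None)[0].reshape(-1,2)
def snap(n,f):
    im=read_camera(n); cv2.imwrite(f"pics/{f}.png",im[:,:,::-1]); return im
E
python3 - <<'E'
from h import *
print(readout.get_obs(), env.grip_point_offset)
for n in("side","top"):
    snap(n,n+"0"); c=camera_params(n); print(n,c, cam2w(n,[0,0,0]))
    for t in("die","pull_ring","pivot","hole_start","hole_left","hole_right","mitre_base","tape_roll"):
        for d in pinpoint(n,t)[:1]: print(t,round(d["score"],2),cam2w(n,d["at"]).round(4))
E
```

```text
pics
{'time_s': 0.0, 'qpos': array([69.33329944, 18.43923451, -4.01564174, 83.17459359,  1.29473139,
       78.54205647, -3.26014332]), 'joint_velocities': array([ 0.03450062, -0.01124899,  0.06004072,  0.06283907, -0.0815391 ,
        0.04891683, -0.03414237]), 'effort': array([ 5.74469232e-04, -4.91284740e+01, -4.03621383e-01, -3.12527883e+01,
       -6.39656698e-02,  4.37753170e-02,  1.75606178e-04]), 'tool_pos': array([ 0.23770692, -0.60437338,  0.22146226]), 'tool_rot': array([-87.14438503,  89.88920853, 114.33196605]), 'force': array([0.75223565, 0.09516818, 0.40567534]), 'wrist_torque': array([-0.02909329,  0.01900365,  0.01541167]), 'grip_width': 0.08703216190046137} 0.0187
side {'fx': 380.63507482658457, 'fy': 380.63507482658457, 'cx': 250.26000997272368, 'cy': 192.0730440394909, 'rvec': array([ 0.51067356, -2.58043371,  1.37819378]), 'tvec': array([0.57950514, 0.15996759, 0.89618088])} [0.29646862 0.82684898 0.62688367]
die 0.83 [ 0.487   0.4298 -0.0026]
pull_ring 0.67 [0.565  0.0811 0.1119]
pivot 0.81 [0.7105 0.1065 0.0573]
hole_start 0.95 [0.5512 0.0841 0.0201]
hole_left 0.94 [0.5478 0.1243 0.0168]
hole_right 0.73 [0.5605 0.0421 0.017 ]
tape_roll 0.71 [ 0.6707 -0.0321 -0.0012]
top {'fx': 487.15263986218906, 'fy': 487.15263986218906, 'cx': 262.93656676389855, 'cy': 195.38844145357945, 'rvec': array([ 2.15284962, -2.21391406,  0.06757654]), 'tvec': array([0.13781145, 0.57596759, 1.2810593 ])} [0.49073567 0.11458432 1.31829151]
die 0.77 [ 0.4855  0.4264 -0.0017]
pull_ring 0.45 [0.5683 0.0857 0.1165]
pivot 0.85 [0.7101 0.1112 0.0581]
hole_start 0.55 [0.5517 0.0829 0.013 ]
hole_left 0.76 [0.548  0.1269 0.0181]
hole_right 0.91 [0.566  0.0437 0.0199]
mitre_base 0.85 [ 7.115e-01  1.131e-01 -4.000e-04]
tape_roll 0.62 [ 4.932e-01 -2.199e-01 -2.000e-04]
```

View pics/top0.png

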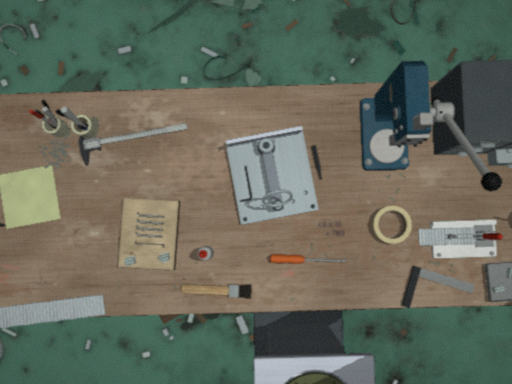

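View pics/side0.png

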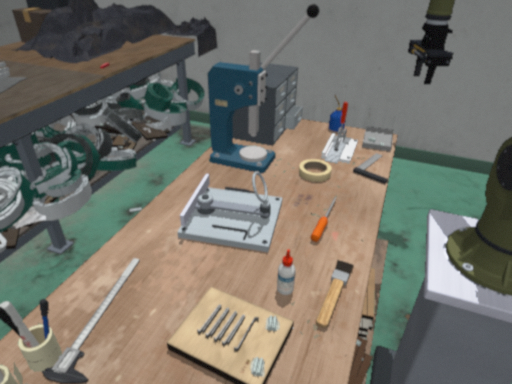

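Run:
```python
from h import *
from scipy.spatial.transform import Rotation as Ro
def ray(n,u,v):
    c=camera_params(n); R=cv2.Rodrigues(np.array(c["rvec"]))[0]
    d=R.T@np.array([(u-c["cx"])/c["fx"],(v-c["cy"])/c["fy"],1]); return cam2w(n,[0,0,0]),d/np.linalg.norm(d)
def tri(a,b):
    (o1,d1),(o2,d2)=ray("side",*a),ray("top",*b)
    s=np.linalg.lstsq(np.c_[d1,-d2],o2-o1,rcond=None)[0]
    p,q=o1+s[0]*d1,o2+s[1]*d2; print((p+q)/2,np.linalg.norm(p-q))
tri((313,11),(490,181)); tri((288,255),(203,254))
tri((250,64),(442,112))
o=readout.get_obs();print(Ro.from_euler("xyz",o["tool_rot"],degrees=True).as_matrix().round(3),o["time_s"])
# plate fit
loc={"pivot":[0,0,.056],"hole_start":[-.16,0,.018],"hole_left":[-.16*np.cos(.2618),.16*np.sin(.2618),.018],"hole_right":[-.16*np.cos(.2618),-.16*np.sin(.2618),.018],
"pull_ring":[-.145,0,.113]}
from scipy.optimize import least_squares
A=[];B=[]
for n in("side","top"):
    for k in loc:
        d=pinpoint(n,k)
        if d: A.append(loc[k]);B.append(cam2w(n,d[0]["at"]));
A=np.array(A);B=np.array(B)
f=lambda p:((Ro.from_euler("z",p[3]).apply(A)+p[:3]-B)).ravel()
r=least_squares(f,[.71,.11,0,.15],loss="soft_l1",f_scale=.004);print(r.x,f(r.x).reshape(-1,3).round(4))
R=Ro.from_euler("z",r.x[3])
for n in("side","top"):
    im=read_camera(n)[:,:,::-1].copy()
    for k in loc:
        u=proj(n,R.apply(loc[k])+r.x[:3])[0]; cv2.circle(im,tuple(int(4*x*1) for x in u*1),8,(0,0,255),1,shift=2)
    t=np.linspace(0,6.28,60);c,s=np.cos(np.radians(25)),np.sin(np.radians(25))
    P=np.array([-.145,0,.113])+.0355*(np.cos(t)[:,None]*[0,1,0]+np.sin(t)[:,None]*[s,0,c])
    for u in proj(n,R.apply(P)+r.x[:3]): cv2.circle(im,tuple(int(round(x)) for x in u),0,(0,255,0),-1)
    u=proj(n,R.apply([-.1,0,.05])+r.x[:3])[0].astype(int)
    w=im[max(0,u[1]-75):u[1]+75,max(0,u[0]-100):u[0]+100]
    cv2.imwrite(f"pics/z_{n}.png",cv2.resize(w,None,fx=4,fy=4,interpolation=cv2.INTER_CUBIC))
```

```text
[ 0.56257968 -0.2815105   0.4609978 ] 0.001957663283005574
[0.43266496 0.27483258 0.09760961] 0.0012035970727369894
[ 0.72950514 -0.25920634  0.3065937 ] 0.009724414146699589
[[ 0.     0.366 -0.931]
 [-0.    -0.931 -0.366]
 [-1.     0.     0.   ]] 0.9
[7.09082582e-01 1.09026994e-01 4.19611736e-04 1.64161590e-01] [[-0.0014  0.0025 -0.0008]
 [ 0.0001 -0.0012 -0.0017]
 [ 0.0021  0.0003  0.0016]
 [ 0.0029  0.0008  0.0014]
 [ 0.001   0.0042  0.0015]
 [-0.001  -0.0021 -0.0017]
 [-0.0005  0.      0.0054]
 [ 0.0018 -0.0023  0.0003]
 [-0.0026 -0.0008 -0.0015]
 [-0.0023 -0.0004 -0.0031]]
```

View pics/z_side.png

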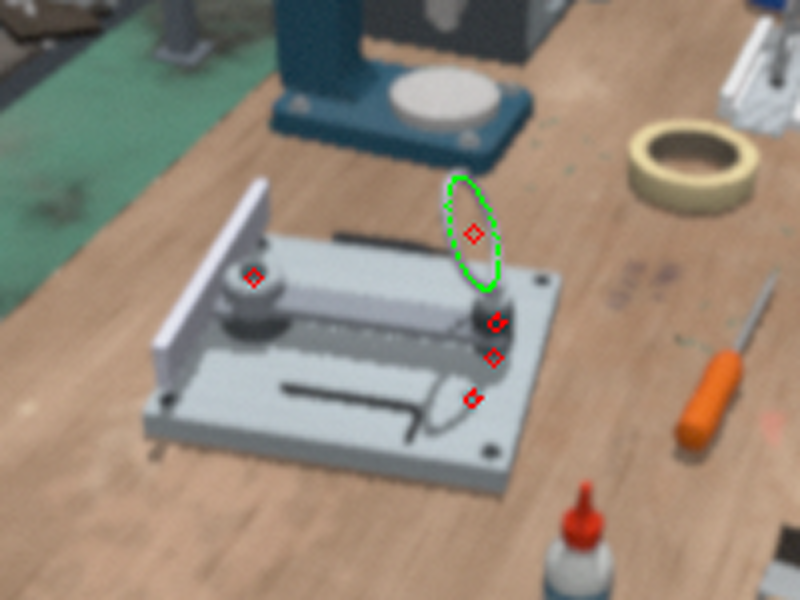

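View pics/z_top.png

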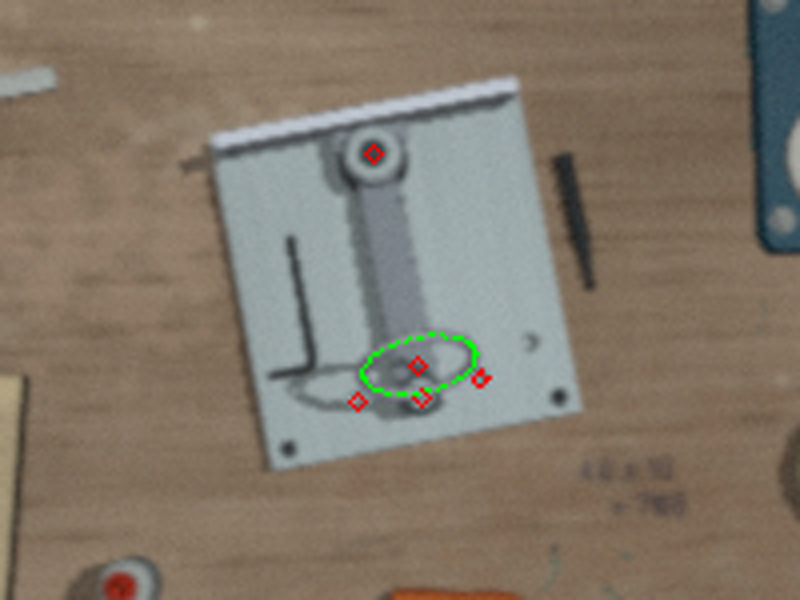

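```bash
python3 -m pendant '{"xyz":[[-0.022,0.052,0.015],[-0.022,0.052,0.015],[-0.022,0.052,0],[0.053,0.024,0],[0.05,0.031,0],[0.046,0.036,0],[0.041,0.042,0],[0.036,0.047,0],[0.03,0.05,0],[0.023,0.054,0]],"turn":[0,0,0,0,0,0,0,0,0,0]}' 0 20
```

```text
time_s: 2.75
tool_pos: [0.4519, -0.1544, 0.2509]
tool_rot: [132.8, 89.9, -26.5]
force: [-0.0, 0.4, 0.1]
grip_width: 0.0017
```

```bash
python3 -m pendant '{"xyz":[[0.016,0.055,0],[0.01,0.056,0],[0.003,0.058,0],[-0.003,0.058,0],[0,0,0]],"turn":[-0.06,-0.06,-0.06,-0.03,0]}'
python3 - <<'E'
from h import *
from scipy.spatial.transform import Rotation as Ro
o=readout.get_obs();print(o["qpos"].round(1),Ro.from_euler("xyz",o["tool_rot"],degrees=True).as_matrix().round(3))
E
```

```text
time_s: 3.38
tool_pos: [0.479, 0.0864, 0.2527]
tool_rot: [164.4, 89.6, -6.8]
force: [0.4, -0.3, 0.3]
grip_width: 0.0007
[ 34.8  -1.5 -46.8 101.8  -1.   78.8 -93. ] [[ 0.007  0.153 -0.988]
 [-0.001 -0.988 -0.153]
 [-1.     0.002 -0.007]]
```

```bash
cat > st.py <<'E'
from h import *
from scipy.spatial.transform import Rotation as Ro
o=readout.get_obs();R=Ro.from_euler("xyz",o["tool_rot"],degrees=True).as_matrix()
x=R[:,0];print("t",round(o["time_s"],2),"p",o["tool_pos"].round(4),"q",o["qpos"].round(1),"x",x.round(3),"y",R[:,1].round(3),"slant",np.degrees(np.arccos(-x[2])).round(1),"az",np.degrees(np.arctan2(x[1],x[0])).round(1),"F",o["force"].round(1))
E
python3 -m pendant '{"xyz":[[0.04,0.006,0.045],[0.04,0.006,0.045],[0.04,0.006,0.045],[0.04,0.006,0.045],[0.04,0.006,0.045],[0.04,0.006,0.045]],"turn":[0,0,0,0,0,0]}'; python3 st.py
```

```text
time_s: 4.12
tool_pos: [0.6903, 0.1055, 0.4684]
tool_rot: [-20.1, 87.6, 167.6]
force: [1.2, -0.5, -2.7]
grip_width: 0.0005
t 4.12 p [0.6903 0.1055 0.4684] q [   3.1   32.2  -31.2   38.5   16.   114.3 -100.1] x [-0.041  0.009 -0.999] y [ 0.134 -0.991 -0.015] slant 2.4 az 167.6 F [ 1.2 -0.5 -2.7]
```

```bash
python3 -m pendant '{"xyz":[[0.04,0.006,0.045],[0.04,0.006,0.045],[0.04,0.006,0.045],[0.04,0.006,0.045]],"turn":[0,0,0,0]}'; python3 st.py
```

```text
time_s: 4.62
tool_pos: [0.8061, 0.0914, 0.4965]
tool_rot: [-137.9, 80.8, 43.7]
force: [1.6, 3.8, 1.3]
grip_width: 0.0007
t 4.62 p [0.8061 0.0914 0.4965] q [ -6.9  47.5  12.5   7.9 -17.7 117.5 -96.6] x [ 0.116  0.11  -0.987] y [ 0.034 -0.994 -0.107] slant 9.2 az 43.7 F [1.6 3.8 1.3]
```

```bash
python3 -m pendant '{"xyz":[[0.0,0.0,0.055],[0.0,0.0,0.055],[0.0,0.0,0.055]],"turn":[0,0,0]}'; python3 st.py
```

```text
time_s: 5.0
tool_pos: [0.7931, 0.091, 0.5744]
tool_rot: [-153.6, 74.5, 27.2]
force: [-1.1, -0.7, -0.0]
grip_width: 0.0004
t 5.0 p [0.7931 0.091  0.5744] q [ -6.6  44.6  17.5   3.3 -23.  117.6 -98.2] x [ 0.238  0.122 -0.964] y [ 0.028 -0.992 -0.119] slant 15.5 az 27.2 F [-1.1 -0.7 -0. ]
```

```bash
python3 -m pendant '{"xyz":[[0.02,0.0,0.058],[0.02,0.0,0.058],[0.02,0.0,0.058],[0.02,0.0,0.058]],"turn":[0,0,0,0]}'; python3 st.py
```

```text
time_s: 5.5
tool_pos: [0.7467, 0.0881, 0.6809]
tool_rot: [-159.1, 66.2, 22.1]
force: [6.6, -33.7, -1.3]
grip_width: 0.0004
t 5.5 p [0.7467 0.0881 0.6809] q [ -7.5  38.4  71.2   3.3 -76.1 117.6 -97. ] x [ 0.374  0.152 -0.915] y [ 0.049 -0.988 -0.144] slant 23.8 az 22.1 F [  6.6 -33.7  -1.3]
```

```bash
python3 -m pendant '{"xyz":[[0.0,0.0,0.04],[0.0,0.0,0.04]],"turn":[0,0]}'; python3 st.py
```

```text
time_s: 5.75
tool_pos: [0.7107, 0.0846, 0.7325]
tool_rot: [-161.4, 62.8, 19.6]
force: [-0.4, 0.2, -0.4]
grip_width: 0.0002
t 5.75 p [0.7107 0.0846 0.7325] q [ -7.5  33.4  45.1   3.3 -50.1 117.6 -98.1] x [ 0.431  0.154 -0.889] y [ 0.051 -0.988 -0.146] slant 27.2 az 19.6 F [-0.4  0.2 -0.4]
```

```bash
python3 -m pendant '{"xyz":[[0.0,0.0,0.045],[0.0,0.0,0.045],[0.0,0.0,0.045],[0.0,0.0,0.045]],"turn":[0,0,0,0]}'; python3 st.py
```

```text
time_s: 6.25
tool_pos: [0.6363, 0.0841, 0.8278]
tool_rot: [-163.4, 54.8, 17.9]
force: [0.1, 0.9, -0.1]
grip_width: 0.0004
t 6.25 p [0.6363 0.0841 0.8278] q [ -8.4  25.5  48.9   3.3 -53.7 117.6 -98.9] x [ 0.548  0.177 -0.817] y [ 0.073 -0.984 -0.164] slant 35.2 az 17.9 F [ 0.1  0.9 -0.1]
```

```bash
python3 -m pendant '{"xyz":[[0.0,0.0,0.045],[0.0,0.0,0.045],[0.0,0.0,0.045]],"turn":[0,0,0]}'; python3 st.py
```

```text
time_s: 6.62
tool_pos: [0.5845, 0.082, 0.8843]
tool_rot: [-164.5, 49.4, 16.9]
force: [0.0, -1.1, -0.5]
grip_width: 0.0004
t 6.62 p [0.5845 0.082  0.8843] q [ -9.6  21.1  71.2   3.3 -74.8 117.6 -98.9] x [ 0.623  0.189 -0.759] y [ 0.086 -0.981 -0.174] slant 40.6 az 16.9 F [ 0.  -1.1 -0.5]
```

```bash
python3 -m pendant '{"xyz":[[-0.005,0.0,-0.03],[-0.005,0.0,-0.04],[-0.005,0.0,-0.05]],"turn":[-0.03,-0.04,-0.04]}'; python3 st.py
```

```text
time_s: 7.0
tool_pos: [0.5452, 0.0786, 0.9135]
tool_rot: [-158.2, 43.8, 15.5]
force: [-1.3, 0.3, 1.2]
grip_width: 0.0004
t 7.0 p [0.5452 0.0786 0.9135] q [ -47.9    8.    67.3   23.6  -31.4  107.4 -102. ] x [ 0.695  0.193 -0.692] y [ 0.002 -0.964 -0.268] slant 46.2 az 15.5 F [-1.3  0.3  1.2]
```

```bash
python3 -m pendant '{"xyz":[[0,0.0,-0.03],[0,0.0,-0.04]],"turn":[0,0]}'; python3 st.py;  python3 -m pendant '{"xyz":[[0,0.0,-0.05],[0,0.0,-0.05]],"turn":[0,0]}'; python3 st.py
```

```text
time_s: 7.25
tool_pos: [0.5327, 0.0619, 0.8885]
tool_rot: [-154.4, 44.3, 16.6]
force: [-0.8, -1.5, 0.4]
grip_width: 0.0003
t 7.25 p [0.5327 0.0619 0.8885] q [ -68.8   -4.4   55.6   35.2    0.2  101.8 -110.6] x [ 0.686  0.204 -0.699] y [-0.032 -0.951 -0.309] slant 45.7 az 16.6 F [-0.8 -1.5  0.4]
time_s: 7.5
tool_pos: [0.5345, 0.0602, 0.8123]
tool_rot: [-152.9, 44.8, 18.2]
force: [0.5, -0.2, -0.3]
grip_width: 0.0005
t 7.5 p [0.5345 0.0602 0.8123] q [ -62.   -16.6   34.    55.9   14.2   92.  -117.7] x [ 0.674  0.221 -0.705] y [-0.028 -0.946 -0.323] slant 45.2 az 18.2 F [ 0.5 -0.2 -0.3]
```

```bash
python3 -m pendant '{"xyz":[[-0.01,0.0,-0.055],[-0.01,0.0,-0.055],[-0.01,0.0,-0.055]],"turn":[0,0,0]}'; python3 st.py
```

```text
time_s: 7.88
tool_pos: [0.5076, 0.0486, 0.7824]
tool_rot: [-154.0, 44.5, 17.9]
force: [-0.8, -0.0, 0.8]
grip_width: -0.0
t 7.88 p [0.5076 0.0486 0.7824] q [ -21.9  -17.1   12.4   64.4   -3.1   87.3 -107.7] x [ 0.679  0.219 -0.701] y [-0.017 -0.95  -0.313] slant 45.5 az 17.9 F [-0.8 -0.   0.8]
```

```bash
python3 -m pendant '{"xyz":[[-0.01,0.0,-0.055],[-0.01,0.0,-0.055],[-0.0,0.0,-0.055]],"turn":[0,0,0]}'; python3 st.py; python3 -c "
from h import *
snap('side','s1')"
```

```text
time_s: 8.25
tool_pos: [0.5205, 0.0582, 0.7282]
tool_rot: [-155.1, 46.1, 18.1]
force: [-0.2, 0.5, 0.3]
grip_width: 0.0002
t 8.25 p [0.5205 0.0582 0.7282] q [ 16.8 -17.3 -10.2  71.5 -19.5  84.2 -96.2] x [ 0.659  0.216 -0.721] y [-0.006 -0.956 -0.292] slant 43.9 az 18.1 F [-0.2  0.5  0.3]
```

View pics/s1.png

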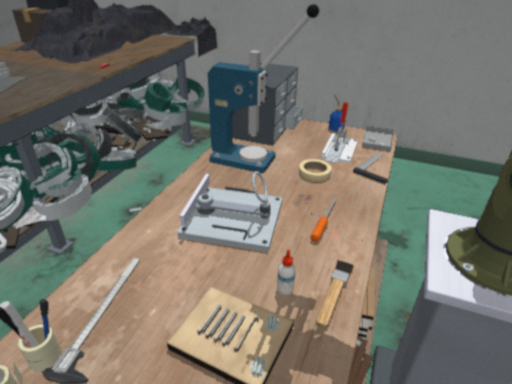

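```bash
python3 -m pendant '{"xyz":[[0.035,0.005,-0.04],[0.035,0.005,-0.04],[0.02,0.005,-0.05],[0,0.0,-0.055]],"turn":[-0.03,-0.03,-0.03,-0.03]}'; python3 st.py
```

```text
time_s: 8.8
tool_pos: [0.6138, 0.0547, 0.5461]
tool_rot: [-156.6, 45.9, 8.2]
force: [-0.1, -1.2, 1.0]
grip_width: 0.0006
t 8.8 p [0.6138 0.0547 0.5461] q [   5.   -17.3   -8.5   94.2   -6.2   59.  -108.4] x [ 0.688  0.099 -0.719] y [-0.152 -0.949 -0.276] slant 44.1 az 8.2 F [-0.1 -1.2  1. ]
```

```bash
python3 -m pendant '{"xyz":[[0,0.004,-0.06],[0,0.004,-0.06],[-0.01,0.004,-0.055]],"turn":[0,0,0]}'; python3 st.py
```

```text
time_s: 9.18
tool_pos: [0.6194, 0.0686, 0.3673]
tool_rot: [-157.3, 46.5, 8.0]
force: [0.3, 0.5, -0.4]
grip_width: 0.0003
t 9.18 p [0.6194 0.0686 0.3673] q [   1.1  -17.3   -8.2  114.1   -4.2   39.6 -110.2] x [ 0.682  0.096 -0.725] y [-0.149 -0.952 -0.266] slant 43.5 az 8.0 F [ 0.3  0.5 -0.4]
```

```bash
python3 -m pendant '{"xyz":[[-0.04,-0.003,0],[-0.04,-0.003,0]],"turn":[0,0]}'; python3 st.py
```

```text
time_s: 9.43
tool_pos: [0.5988, 0.0635, 0.3076]
tool_rot: [-154.9, 50.8, 9.8]
force: [-0.0, -0.1, 0.5]
grip_width: 0.0007
t 9.43 p [0.5988 0.0635 0.3076] q [ -18.6  -17.3    8.8  118.6    3.6   39.3 -116.5] x [ 0.623  0.108 -0.775] y [-0.17  -0.948 -0.268] slant 39.2 az 9.8 F [-0.  -0.1  0.5]
```

```bash
python3 -m pendant '{"xyz":[[-0.045,0.0,0]],"turn":[0]}'; python3 st.py
```

```text
time_s: 9.55
tool_pos: [0.5788, 0.0668, 0.2714]
tool_rot: [-153.0, 53.4, 11.6]
force: [-0.1, 1.1, 0.6]
grip_width: 0.0007
t 9.55 p [0.5788 0.0668 0.2714] q [ -18.7  -17.3    9.1  121.6    1.9   38.9 -115.6] x [ 0.584  0.12  -0.802] y [-0.177 -0.946 -0.271] slant 36.6 az 11.6 F [-0.1  1.1  0.6]
```

```bash
python3 -m pendant '{"xyz":[[-0.025,0.004,-0.03],[-0.012,0.004,-0.03]],"turn":[0,0]}'; python3 st.py
```

```text
time_s: 9.8
tool_pos: [0.5552, 0.0775, 0.2221]
tool_rot: [-153.2, 53.3, 12.1]
force: [0.1, 0.2, 0.2]
grip_width: 0.0003
t 9.8 p [0.5552 0.0775 0.2221] q [  -0.8  -17.3   -7.5  127.5   -7.8   33.2 -108.2] x [ 0.584  0.125 -0.802] y [-0.166 -0.949 -0.269] slant 36.7 az 12.1 F [0.1 0.2 0.2]
```

```bash
python3 -m pendant '{"xyz":[[-0.014,0.001,-0.022],[-0.008,0.001,-0.024]],"turn":[-0.02,-0.02]}'; python3 st.py
```

```text
time_s: 10.05
tool_pos: [0.5367, 0.0787, 0.1737]
tool_rot: [-153.7, 53.4, 9.5]
force: [0.5, 0.2, -0.2]
grip_width: 0.0004
t 10.05 p [0.5367 0.0787 0.1737] q [   0.9  -17.   -11.4  133.1   -5.1   27.  -114.1] x [ 0.588  0.098 -0.803] y [-0.203 -0.943 -0.264] slant 36.6 az 9.5 F [ 0.5  0.2 -0.2]
```

```bash
cat > look.py <<'E'
from h import *
import sys
t=sys.argv[1]
out=[]
for n in("side","top"):
    im=read_camera(n)[:,:,::-1].copy()
    u=proj(n,[.57,.09,.11])[0].astype(int)
    w=im[max(0,u[1]-65):u[1]+65,max(0,u[0]-65):u[0]+65]
    out.append(cv2.resize(w,(400,400),interpolation=cv2.INTER_CUBIC))
cv2.imwrite(f"pics/{t}.png",np.hstack(out))
E
python3 look.py a1
```

```text
(no output)
```

View pics/a1.png

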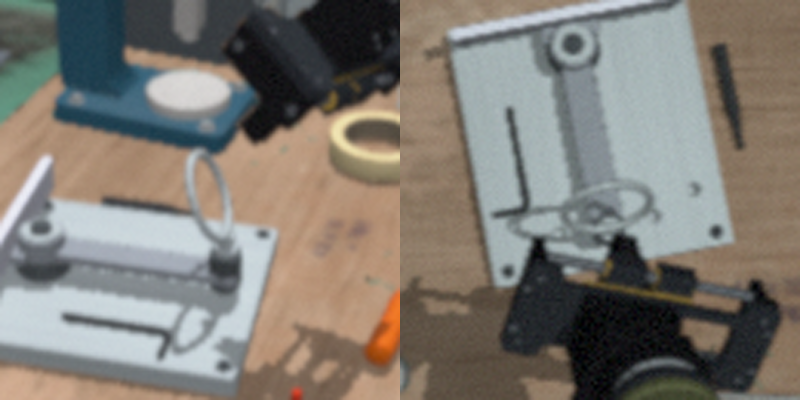

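Run:
```python
from h import *
o=readout.get_obs()
for n in("side","top"):
    u=proj(n,[.57,.09,.11])[0].astype(int); im=read_camera(n)[:,:,::-1].copy()
    p=proj(n,o["tool_pos"])[0]; print(n,(p-(u-65))*400/130+(0 if n=="side" else 400*np.array([1,0])))
    w=im[max(0,u[1]-100):u[1]+100,max(0,u[0]-130):u[0]+130]
    cv2.imwrite(f"pics/b_{n}.png",cv2.resize(w,(780,600),interpolation=cv2.INTER_CUBIC)); print((p-(u-[130,100]))*3)
```

```text
side [252.58976292 138.54729623]
[441.27501885 240.08361382]
top [619.08329786 242.33121984]
[408.60621541 341.27293935]
```

View pics/b_side.png

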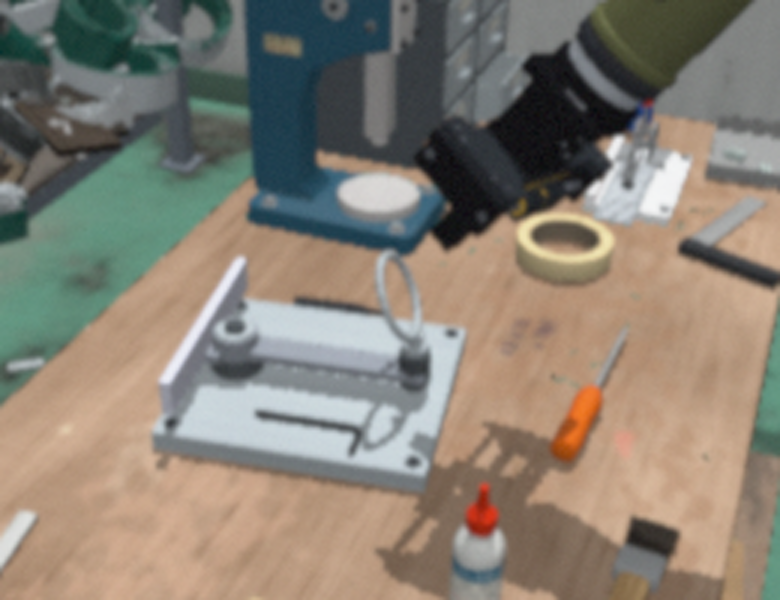

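View pics/b_top.png

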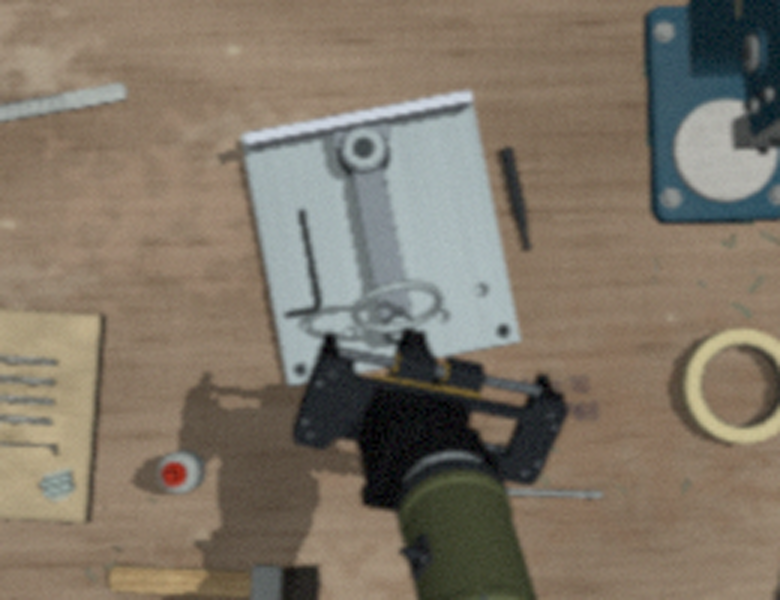

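```bash
python3 -m pendant '{"xyz":[[0.008,0.003,-0.03],[0.013,0.002,-0.014]],"turn":[0,0]}'; python3 st.py
```

```text
time_s: 10.5
tool_pos: [0.5632, 0.0844, 0.1377]
tool_rot: [-153.9, 52.6, 9.5]
force: [-0.3, 0.1, 0.0]
grip_width: 0.0003
t 10.5 p [0.5632 0.0844 0.1377] q [   2.1  -10.3  -13.3  133.1   -2.8   19.6 -116.1] x [ 0.599  0.1   -0.795] y [-0.197 -0.943 -0.267] slant 37.4 az 9.5 F [-0.3  0.1  0. ]
```

```bash
python3 -m pendant '{"xyz":[[0.0,0.000,-0.02]],"turn":[0]}'; python3 st.py
```

```text
time_s: 10.62
tool_pos: [0.5667, 0.0848, 0.1213]
tool_rot: [-154.0, 52.2, 9.5]
force: [0.1, 0.2, -1.2]
grip_width: 0.0004
t 10.62 p [0.5667 0.0848 0.1213] q [   2.5   -8.3  -13.9  133.9   -1.7   16.5 -117.1] x [ 0.604  0.101 -0.791] y [-0.195 -0.943 -0.269] slant 37.8 az 9.5 F [ 0.1  0.2 -1.2]
```

Tip is at the ring opening with no contact. Going in.

```bash
python3 -m pendant '{"xyz":[[0.008,0.001,-0.011],[0.007,0.001,-0.009],[0,0,0]],"turn":[0,0,0]}'; python3 st.py; python3 look.py a2
```

```text
time_s: 11.0
tool_pos: [0.586, 0.0867, 0.1052]
tool_rot: [-154.2, 51.9, 9.3]
force: [-0.4, 0.4, 0.5]
grip_width: 0.0005
t 11.0 p [0.586  0.0867 0.1052] q [   4.    -4.1  -15.5  132.7    2.    13.1 -120.1] x [ 0.609  0.1   -0.786] y [-0.191 -0.944 -0.269] slant 38.1 az 9.3 F [-0.4  0.4  0.5]
```

View pics/a2.png

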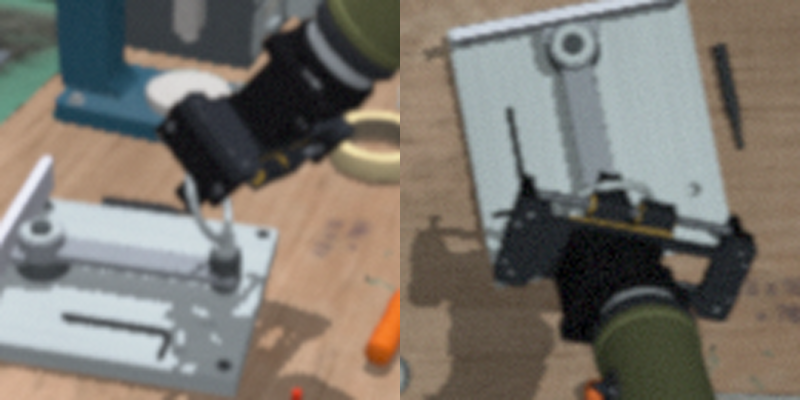

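```bash
python3 -m pendant '{"xyz":[[0,0,0.006],[0,0,0.006],[0,0,0.0]],"turn":[0,0,0]}'; python3 st.py
```

```text
time_s: 11.48
tool_pos: [0.583, 0.086, 0.1165]
tool_rot: [-154.3, 52.2, 9.3]
force: [-1.7, -0.0, -5.1]
grip_width: 0.0007
t 11.47 p [0.583  0.086  0.1165] q [   3.6   -5.6  -15.   132.3    0.4   15.3 -118.6] x [ 0.606  0.099 -0.79 ] y [-0.193 -0.944 -0.267] slant 37.8 az 9.3 F [-1.7 -0.  -5.1]
```

```bash
python3 -m pendant '{"xyz":[[0,0,0.006],[0,0,0.006],[0,0,0.003]],"turn":[0,0,0]}'; python3 st.py
```

```text
time_s: 11.85
tool_pos: [0.5803, 0.0856, 0.1296]
tool_rot: [-154.3, 52.5, 9.3]
force: [-1.9, -0.2, -4.1]
grip_width: 0.0006
t 11.85 p [0.5803 0.0856 0.1296] q [   3.2   -7.2  -14.4  131.6   -1.    17.8 -117.3] x [ 0.601  0.098 -0.793] y [-0.195 -0.945 -0.264] slant 37.5 az 9.3 F [-1.9 -0.2 -4.1]
```

```bash
python3 -m pendant '{"xyz":[[0.002,0,0.006],[0.002,0,0.006],[0.001,0,0]],"turn":[0,0,0]}'; python3 st.py; python3 -c "
from h import *
for n in('side','top'):
    read_camera(n)
    for d in pinpoint(n,'pull_ring')[:1]: print(n,d['score'],cam2w(n,d['at']))
";python3 look.py a3
```

```text
time_s: 12.22
tool_pos: [0.5801, 0.0852, 0.1369]
tool_rot: [-154.2, 53.3, 9.3]
force: [-3.2, 0.5, -5.6]
grip_width: 0.0006
t 12.22 p [0.5801 0.0852 0.1369] q [   3.    -7.6  -14.1  130.6   -1.6   20.1 -116.7] x [ 0.59   0.097 -0.802] y [-0.197 -0.945 -0.26 ] slant 36.7 az 9.3 F [-3.2  0.5 -5.6]
side 0.52 [0.56646394 0.08034964 0.12961622]
top 0.51 [0.5688906  0.08492102 0.13087803]
```

View pics/a3.png

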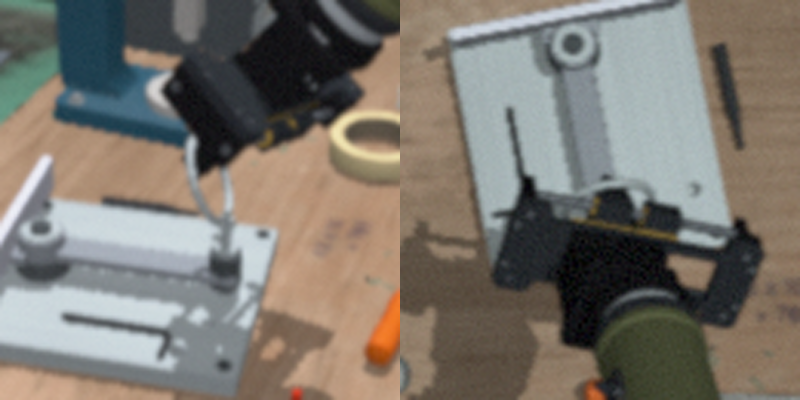

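```bash
python3 -m pendant '{"xyz":[[0.004,0.001,0.004],[0.001,0,0.001],[-0.002,0.009,0],[-0.001,0.009,0],[0,0.009,0],[0,0.009,0],[0,0,0]],"turn":[0,0,-0.04,-0.04,-0.04,-0.04,0]}'; python3 st.py;  cat > ring.py <<'E'
from h import *
P=np.array([.7091,.1090])
for n in('side','top'):
    read_camera(n)
    for k in('pull_ring',):
        for d in pinpoint(n,k)[:1]:
            w=cam2w(n,d['at']); v=P-w[:2]; print(n,k,round(d['score'],2),w.round(4),'arm',round(.1642-np.arctan2(v[1],v[0]),3))
E
python3 ring.py; python3 look.py a4
```

```text
time_s: 13.4
tool_pos: [0.5769, 0.122, 0.1362]
tool_rot: [-154.1, 54.1, -0.0]
force: [-5.8, 0.5, -5.5]
grip_width: 0.0002
t 13.4 p [0.5769 0.122  0.1362] q [  18.5   -6.1  -39.   128.    21.1   24.4 -154.2] x [ 0.587 -0.    -0.81 ] y [-0.354 -0.9   -0.256] slant 35.9 az -0.0 F [-5.8  0.5 -5.5]
side pull_ring 0.7 [0.5651 0.1158 0.1273] arm 0.211
top pull_ring 0.66 [0.5682 0.123  0.1321] arm 0.264
```

View pics/a4.png

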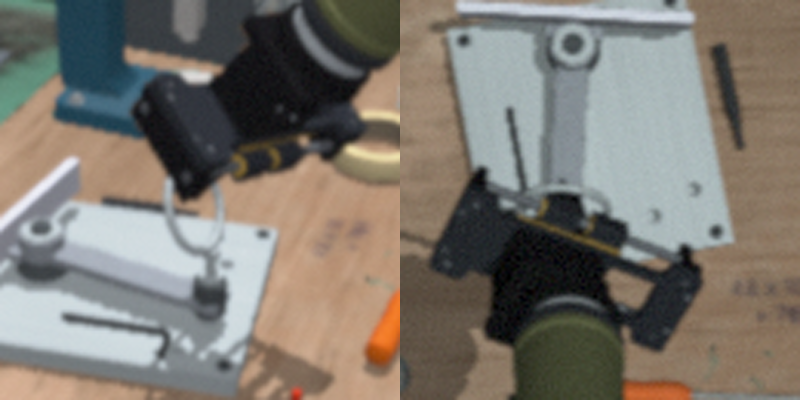

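```bash
cat > rail.py <<'E'
from h import *
import sys
P=np.array([.7091,.1090])
def ang(im):
    # im RGB; map top image to plane z=.068, ortho-rectify around pivot at 0.25mm/px
    N=1000; g=np.arange(N)*.00025-.125
    X,Y=np.meshgrid(P[0]+g,P[1]+g,indexing='ij')
    uv=proj("top",np.stack([X,Y,np.full_like(X,.068)],-1).reshape(-1,3)).reshape(N,N,2).astype(np.float32)
    r=cv2.remap(im,uv[...,0],uv[...,1],cv2.INTER_CUBIC)
    return r
def fit(r,a0):
    # maximize brightness of strip x in .02-.03, vs sides, over angle
    gl=r.astype(float).sum(2); best=None
    t=np.linspace(-.09,.09,361)
    res=[]
    for a in np.arange(-.1,.45,.004):
        th=.1642-a; c,s=np.cos(th),np.sin(th)
        prof=[]
        for d in np.arange(.005,.05,.0005):
            x=c*d-s*t; y=s*d+c*t
            i=np.round((x+.125)/.00025).astype(int).clip(0,999);j=np.round((y+.125)/.00025).astype(int).clip(0,999)
            prof.append(gl[i,j].mean())
        prof=np.array(prof); g=np.abs(np.diff(prof)).max(); res.append((g,a))
    res.sort(reverse=True); return res[:5]
a=cv2.imread("pics/top0.png")[:,:,::-1]; print("ref",np.round(fit(ang(a),0),3).tolist())
b=snap("top",sys.argv[1]); print("now",np.round(fit(ang(b),0),3).tolist())
E
python3 rail.py top4
```

```text
ref [[38.875, 0.0], [38.767, -0.004], [38.676, 0.004], [38.319, 0.008], [37.626, -0.008]]
now [[41.28, 0.244], [41.263, 0.248], [41.252, 0.252], [40.698, 0.24], [40.177, 0.256]]
```

```bash
python3 -m pendant '{"xyz":[[0,0.003,0],[0,0.001,0]],"turn":[0.02,0]}'; python3 st.py; python3 rail.py top5
```

```text
time_s: 14.0
tool_pos: [0.5765, 0.1226, 0.1355]
tool_rot: [-153.6, 54.2, 1.0]
force: [-3.4, -1.1, -5.1]
grip_width: 0.0005
t 14.0 p [0.5765 0.1226 0.1355] q [  17.9   -6.2  -37.9  128.2   19.5   24.  -152. ] x [ 0.585  0.01  -0.811] y [-0.345 -0.902 -0.26 ] slant 35.8 az 1.0 F [-3.4 -1.1 -5.1]
ref [[38.875, 0.0], [38.767, -0.004], [38.676, 0.004], [38.319, 0.008], [37.626, -0.008]]
now [[40.975, 0.268], [40.792, 0.264], [40.554, 0.26], [40.393, 0.272], [39.864, 0.276]]
```

```bash
python3 -m pendant '{"xyz":[[0,0,-0.006],[0,0,-0.006],[0,0,-0.006],[0,0,-0.004]],"turn":[0,0,0,0]}'; python3 st.py; python3 rail.py top6; python3 ring.py; python3 look.py a6
```

```text
time_s: 14.55
tool_pos: [0.5802, 0.1245, 0.1176]
tool_rot: [-153.1, 53.6, 1.3]
force: [-4.9, -0.4, 1.1]
grip_width: 0.0003
t 14.55 p [0.5802 0.1245 0.1176] q [  39.2   -4.7  -58.7  128.6   21.3   20.5 -154. ] x [ 0.593  0.013 -0.805] y [-0.344 -0.9   -0.268] slant 36.4 az 1.3 F [-4.9 -0.4  1.1]
ref [[38.875, 0.0], [38.767, -0.004], [38.676, 0.004], [38.319, 0.008], [37.626, -0.008]]
now [[41.047, 0.272], [40.853, 0.268], [40.715, 0.276], [40.091, 0.264], [39.776, 0.28]]
side pull_ring 0.68 [0.567  0.1194 0.1146] arm 0.237
top pull_ring 0.52 [0.5654 0.1262 0.1161] arm 0.284
```

View pics/a6.png

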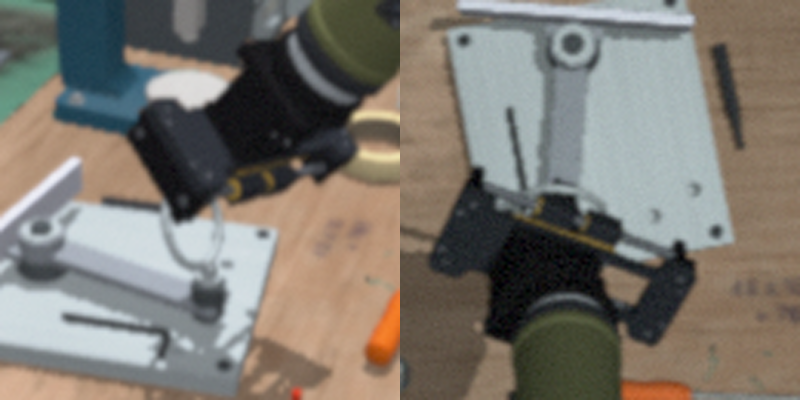

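```bash
python3 -m pendant '{"xyz":[[-0.003,-0.001,-0.005],[0,0,-0.004],[0,0,0]],"turn":[0.02,0,0]}'; python3 st.py; python3 rail.py top7; python3 ring.py
```

```text
time_s: 15.28
tool_pos: [0.5803, 0.1247, 0.1121]
tool_rot: [-153.0, 53.2, 2.7]
force: [0.3, 0.6, 0.5]
grip_width: 0.0006
t 15.28 p [0.5803 0.1247 0.1121] q [  40.6   -4.4  -59.6  129.4   21.    18.6 -152.3] x [ 0.598  0.028 -0.801] y [-0.321 -0.907 -0.272] slant 36.8 az 2.7 F [0.3 0.6 0.5]
ref [[38.875, 0.0], [38.767, -0.004], [38.676, 0.004], [38.319, 0.008], [37.626, -0.008]]
now [[40.975, 0.268], [40.884, 0.272], [40.49, 0.276], [40.247, 0.264], [39.884, 0.26]]
side pull_ring 0.53 [0.5621 0.1228 0.1127] arm 0.258
top pull_ring 0.55 [0.5673 0.1277 0.1131] arm 0.295
```

```bash
python3 -m pendant '{"xyz":[[-0.008,0,0.004],[-0.009,0,0.009]],"turn":[0.0,0.01]}'; python3 st.py
```

```text
time_s: 15.78
tool_pos: [0.5623, 0.1246, 0.1244]
tool_rot: [-152.9, 53.3, 3.3]
force: [-0.7, -0.8, -0.0]
grip_width: 0.0
t 15.78 p [0.5623 0.1246 0.1244] q [  34.4   -9.5  -52.5  130.9    7.2   19.7 -140. ] x [ 0.596  0.035 -0.802] y [-0.313 -0.91  -0.272] slant 36.7 az 3.3 F [-0.7 -0.8 -0. ]
```

```bash
python3 -m pendant '{"xyz":[[-0.012,0,0.010],[-0.012,0,0.013]],"turn":[0.0,0.0]}'; python3 st.py
```

```text
time_s: 16.02
tool_pos: [0.5376, 0.1246, 0.1481]
tool_rot: [-152.8, 53.4, 3.4]
force: [0.3, 0.0, -0.6]
grip_width: 0.0002
t 16.02 p [0.5376 0.1246 0.1481] q [  26.1  -15.9  -44.   132.3   -2.4   23.7 -132.2] x [ 0.596  0.036 -0.802] y [-0.313 -0.91  -0.273] slant 36.6 az 3.4 F [ 0.3  0.  -0.6]
```

```bash
python3 -m pendant '{"xyz":[[-0.003,0,0.03],[0,0,0.04],[0,0,0.05],[0,0,0.05],[0,0,0]],"turn":[0,0,0,0,0]}'; python3 st.py; python3 rail.py top8; python3 ring.py; python3 look.py a8;python3 -c "
from h import *
snap('side','s8')"
```

```text
time_s: 16.65
tool_pos: [0.5568, 0.1378, 0.292]
tool_rot: [-152.9, 54.0, 3.6]
force: [-1.1, -0.4, -0.2]
grip_width: 0.0003
t 16.65 p [0.5568 0.1378 0.292 ] q [ -13.7  -17.3   -8.5  119.1   12.2   44.3 -142.2] x [ 0.586  0.037 -0.809] y [-0.311 -0.912 -0.267] slant 36.0 az 3.6 F [-1.1 -0.4 -0.2]
ref [[38.875, 0.0], [38.767, -0.004], [38.676, 0.004], [38.319, 0.008], [37.626, -0.008]]
now [[41.321, 0.268], [41.216, 0.272], [40.981, 0.276], [40.673, 0.264], [40.263, 0.26]]
top pull_ring 0.62 [0.5678 0.1246 0.1163] arm 0.274
```

View pics/a8.png

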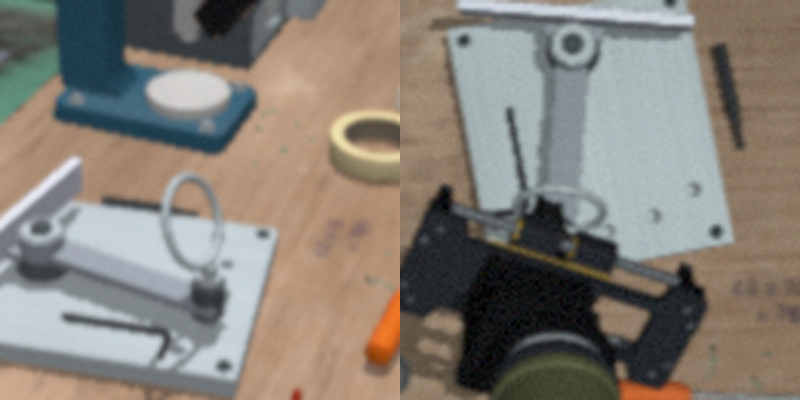

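View pics/s8.png

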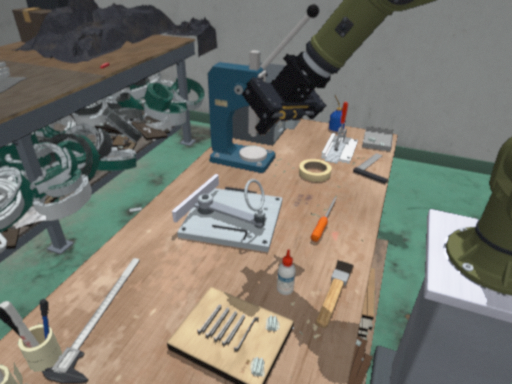

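Run:
```python
from h import *
from scipy.spatial.transform import Rotation as Ro
im0=cv2.imread("pics/s8.png"); o=[]
for l in(0,.011):
    R=Ro.from_euler("z",.1642-.266); t=np.linspace(0,6.28,70);c,s=np.cos(np.radians(25)),np.sin(np.radians(25))
    Q=np.array([-.145,0,.113+l])+.0355*(np.cos(t)[:,None]*[0,1,0]+np.sin(t)[:,None]*[s,0,c])
    P=proj("side",R.apply(Q)+[.7091,.109,.0004]); u=P.mean(0).astype(int)
    w=cv2.resize(im0[u[1]-30:u[1]+30,u[0]-30:u[0]+30],(400,400),interpolation=cv2.INTER_CUBIC)
    for p in P: cv2.circle(w,tuple(((p-u+30.5)*400/60).astype(int).tolist()),1,(0,255,0),-1)
    o.append(w)
cv2.imwrite("pics/home.png",np.hstack(o))
```

```text
(no output)
```

View pics/home.png

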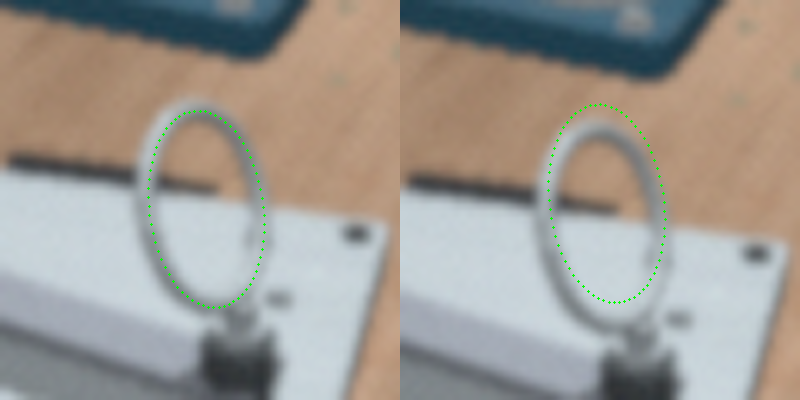

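```bash
python3 -m pendant '{"xyz":[[0,0,0.02],[0,0,0],[0,0,0]],"turn":[0,0,0]}'
python3 - <<'E'
from h import *
print(sign_off())
E
```

```text
time_s: 17.42
tool_pos: [0.556, 0.1338, 0.3022]
tool_rot: [-153.5, 54.9, 2.8]
force: [-1.3, 0.1, -0.2]
grip_width: 0.0007
the job is handed in; nothing more can be done
None
```

I handed the job in at 17.4 s. The die board lies on the left, so I hooked the shut fingertips in the pull ring, lifted the pin about 17–20 mm and swung the fence arm left one hole. I then let the pin drop, took the finger out of the ring and raised the gripper clear.

**What the last checks showed**
- **Arm angle:** the fence rail in the top picture puts the arm at about 0.268 rad. The target is 0.2618 ± 0.03.
- **Pin home:** the ring outline drawn for a home pin lies on the ring in the side picture, while the outline for 11 mm of lift clearly does not. With the finger just off the ring, both networks put its middle at 113 mm, its home height. I judge it home to within 1–2 mm, but only from pictures, since nothing reads the pin directly.
- **Force:** at the rest between moves the force while lifting and swinging stayed below about 9 N.
- **Clear of everything:** the fingers are about 0.3 m above the bench and the force is near zero. The other things on the bench look undisturbed by eye; I did not measure them again.

**What disagreed or went close**
- **Ring readings:** the two networks gave the arm angle as anything from 0.237 to 0.295 rad, so I relied on the rail. On the last look only the top camera's network reported the ring, at 116 mm high and an arm angle of 0.274 rad.
- **Joint limits:** several joints came right up to their range limits while I tilted the tool, and joint 7 did during the swing.
- **Side force:** there was one reading of about 34 N sideways in free air, from a fast joint move.

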